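# Post a retired hard drive through the flap of the media disposal box

### The arm

A 6-joint arm with a two-finger parallel gripper is mounted at the origin on a cart in front of the work surface, level with it; the furniture and walls round the work are solid. World frame = base frame: x ahead of the robot, y to its left, z up, the work surface at z = 0. Lengths are in m, angles in rad, forces in N, time in s.
With the tool pointing down it reaches from about 0.3 to 0.75 m from the base axis. Payload 8.5 kg.
Tool frame: the origin (TCP) lies at the centre of the arm's flange, where the gripper is bolted on; the fingertips stand 166 mm ahead of it and the grasp point (between the pads) lies ctrl.grip_point_offset ahead of it (ctrl.grip_point_offset is the distance from the TCP to the grasp point, in m); z points along the fingers, y is the line along which they close (so a half turn about z gives the same grasp; the last joint's range is limited). The gripper opens to 88 mm and grips with 3 to 60 N. Pads are 18 mm wide; open, the fingers measure 123 mm over their backs; the gripper's body (75 mm by 187 mm) begins 45 mm behind the grasp point.
Start: joints at [1.042, 0.381, 1.297, -0, 1.464, -0.215], TCP at [0.17, 0.523, 0.405] pointing down, gripper open.
Joint ranges: [-3.11, 3.11], [-0.89, 2.33], [0.22, 2.48], [-1.42, 4.56], [0.17, 2.85], [-2.88, 2.88]. Speed limits (rad/s): [2.39, 2.39, 3.14, 3.14, 3.14, 3.14].

### API

Orientations are given as a unit quaternion [w, x, y, z].
In Python, from plant import ctrl gives the robot as it stands.
- The arm moves only by the tool apply_moves, never from a script. Its argument "series" is a list of rows, each a list of 2 entries, a list of its own where there are three numbers: the shift along the tool's x, y, z in cm, then the turn about the tool's z in rad. A call has exactly 10 rows; each row is the pose to reach, as a shift and turn from the pose commanded when the call began, along the tool's axes at that moment; what a row does not reach only later rows make up. A row lasts 1/10 s, in which the tool goes at most 50 mm and 8.59 degrees, less where a joint would pass 70% of its speed; a pose out of reach is approached as far as the arm can. A call with a gripper value outside its range is refused whole. "hand" is the closure in counts, from 0 (fully open) to 255 (shut), set as the call begins (left out, the last holds). The fingers move at their own pace and stop on an object; "force" is the grip in N (left out, the last holds). Time passes only in rows, so rows that repeat a pose let the fingers close, or fill a call up. It gives the time, the measured TCP pose, the force, the opening and the grip force at its end, in the units of the state.
- ctrl.state(): the state, without advancing time (a new reading comes with each control period).
- ctrl.read_camera(name): name is "scene" or "top" or "wrist"; returns (picture, depth): 400x640x3 uint8, red, green, blue; 400x640 float32, m along the optical axis (not along the pixel's ray), 0 where there is no reading.
- ctrl.camera_model(name): a dict with "intrinsics" (3x3 intrinsics, pixels), "position" and "attitude" of the camera in the world. Camera axes: x right, y down, z forward; pixel columns grow to the right and rows downward; lengths in m; the calibration is good to about 2 mm. A picture is of the moment at which its call begins: read the wrist's pose just before it. camera_model takes no time and is no camera call; for the wrist camera it gives the pose at the moment of the call.
- ctrl.sign_off(): hands the job in; it is judged then, once.
The state is a dict: "time": time; "q": joint angles; "joint_velocities": joint speeds; "joint_torque": joint torques, N m; "ee_pos": TCP position; "orientation": TCP orientation; "contact_force": force on the tool from outside, world axes, zero at the start; "ft_torque": the same for the moment, N m; "grip_width": opening from 0.0 (shut) to 1.0 (fully open); "grip_force": force on a finger pad.
Only numpy, scipy, OpenCV 4.12 (cv2) and the standard library are available. Lean on these libraries where they do the work, as an engineer would, in place of code of your own. Each camera call takes 0.05 s, during which the arm holds its last target. There are 200 camera calls.

### The job

The hard drive on the feed tray of the media disposal box is to be scrapped. Stand the tape measure that was left in the way upright on the open table top to the right of the box, slide the box's shutter fully open, slide the drive across into the lane and push it through the sprung flap until it has dropped right into the box and the flap has shut behind it, then slide the shutter fully closed. Leave everything else on the table where it is.

Things in the scene. Friction and masses are not known exactly. Their poses are not given: they have to be found in the camera images.
- drop_box: Grey sheet-steel media disposal box fixed on the table, 323 x 260 x 146 high (lock on its roof to 152). Origin on the table top under the flap, mid-width; own +x points into the box, away from the robot; +y to its left; z up. Its front half is a feed tray; the box proper, with face and mouth at x = 0, reaches to x = 148, inside x = 3 to 145.
- tray (a point): Point on the box's flat steel feed tray, z = 95 mm, at box x = -100, y = 0 (axes as the box). The tray spans box x = -175 (front edge) to -25 (lane) or -12 (left half) and y = -112 to +130, with no rim at its front and left. Its right half, y = -112 to -6, is the lane to the mouth; keep that free to post things.
- fence (a point): Top of the guide fence along the right edge of the feed tray: this point is on its inner face (box x = -100, y = -112), 14 mm above the tray. It is straight, parallel to box x, from the tray's front edge to the face, and guides what is slid along the lane.
- lane_end (a point): Middle of the rear edge of the lane (box x = -25, y = -61, z = 95 mm). Behind it a polished, very slippery steel chute slopes down at 28 degrees, under the flap, to the back wall inside. A thing pushed straight along the lane until its rear end reaches here tips onto the chute and slides in by itself.
- mouth (a point): Middle of the mouth in the box's face, at the height of the tray (box x = 0, y = -61, z = 95 mm). The mouth is 110 wide, y = -116 to -6, from the chute up to z = 131; above it the face goes on to the roof at z = 146.
- flap (a joint): Sprung steel flap closing the mouth, 101 wide x 47 high, hinged along its top edge (z = 130 mm of the box), swinging inwards only. 0 rad = shut, hanging upright; at most 1.45 rad. Its spring is weak (under 1 N at the lower edge) and shuts it when nothing holds it.
- shutter (a joint): Aluminium shutter plate, 112 wide, that slides across the face in front of the flap (box x = -9 to -4, z = 87 to 137 mm). 0 m = fully closed over the mouth; grows as it slides to the left (box +y); 0.112 m = fully open, at its stop. It stays where it is left; sliding it takes 2 to 3 N. It starts up to 15 mm open.
- shutter_tab (a point): Top centre of the shutter's black finger tab, z = 148 mm above the table. The tab is 11 thick (box y), 23 deep (box x) and reaches 30 mm down from this point (z = 118 to 148); it stands out in front of the plate, towards the robot, and moves with the shutter.
- hard_drive: Portable hard drive, a black flat slab 116 (own x) x 80 (own y) x 16 high, 0.17 kg, lying flat on the left half of the feed tray, roughly square to it. Origin at the centre of its underside. Too wide for many grippers; it slides easily when pushed.
- tape_measure: Tape measure standing upright in the lane on the feed tray, 35 thick (own x) x 70 (own y) x 60 high, 0.18 kg. Origin at the centre of its underside, z up. Grasp across its 35 mm thickness. The table top to the right of the box, between it and the phone and in front of the keyboard, is free.
- keyboard: Bystander: full-size black desk keyboard, 436 long x 136 x 22 mm, on the table.
- phone: Bystander: black phone lying face up, 146 x 72 x 9 mm, on the table.
- mouse_black: Bystander: computer mouse, 105 x 60 x 39 mm, on the table.
Not all that is in view belongs to the job. Of the things that look like the hard_drive, the larger one is meant.

How it is judged:
By the outcome, as a careful person would: the job done as asked, in the order asked, and still so for the second after the job is handed in, with the robot touching nothing.
It also fails if it takes over 72 s, if anything falls off the work surface, if the arm or the gripper's body presses on something with over 40 N, if the wrist force passes 120 N, or if a joint passes its speed limit or range.

## Working session

There is one attempt and no reset: what is moved stays moved. The work goes in short steps, Python scripts to look and compute and a tool call to move; the robot and the scene stay as the last step left them, time stands still between calls to the robot, and variables do not carry over. Pictures are saved under pics/ and viewed, at most 10 in all, crops included, and the job is handed in when it is done.

Besides the shell and the picture viewer there is one more tool, called after "Request:" by a JSON object that holds its "name" and its "arguments". apply_moves: Moves the arm, as the interface text tells. Its arguments: {"type":"object","properties":{"series":{"type":"array","items":{"type":"array"}},"hand":{"type":"number"},"force":{"type":"number"}},"required":["series"]}

```bash
ls; mkdir -p pics; cat > h.py <<'E'
import numpy as np, cv2
from plant import ctrl
from scipy.spatial.transform import Rotation as R
def Rm(a):
    a=np.array(a,float)
    return a if a.shape==(3,3) else R.from_quat(np.r_[a[1:],a[0]]).as_matrix()
def cam(n):
    m=ctrl.camera_model(n); im,d=ctrl.read_camera(n)
    return im,d,np.array(m['intrinsics']),np.array(m['position']),Rm(m['attitude'])
def cloud(d,K,p,A):
    v,u=np.mgrid[:d.shape[0],:d.shape[1]]
    c=np.stack([(u-K[0,2])/K[0,0]*d,(v-K[1,2])/K[1,1]*d,d],-1)
    return c@A.T+p
def ray(u,v,z,K,p,A):
    r=A@np.array([(u-K[0,2])/K[0,0],(v-K[1,2])/K[1,1],1]); return p+r*(z-p[2])/r[2]
def save(n,im): cv2.imwrite('pics/'+n,im[...,::-1])
E
python3 - <<'E'
from h import *
print(ctrl.state(), ctrl.grip_point_offset)
for n in ('scene','top'):
    im,d,K,p,A=cam(n); print(n,K.tolist(),p,A.round(3).tolist()); save(n+'0.png',im); np.savez(n+'0.npz',im=im,d=d,K=K,p=p,A=A)
a=cv2.imread('pics/top0.png')
E
```

```text
pics
{'time': 0.0, 'q': array([ 1.04170234e+00,  3.81181996e-01,  1.29820445e+00, -2.45409576e-05,
        1.46361207e+00, -2.15282196e-01]), 'joint_velocities': array([ 0.00016708, -0.00064234, -0.00220216,  0.00116479,  0.00125996,
        0.00115014]), 'joint_torque': array([ 3.52259876e-04, -4.37932920e+01, -2.24555022e+01,  7.12996186e-02,
        3.52881721e-02, -1.09163791e-04]), 'ee_pos': array([0.1697527 , 0.52310793, 0.40416412]), 'orientation': array([-2.44260479e-04,  1.56261521e-01,  9.87715467e-01, -6.59241093e-04]), 'contact_force': array([ 0.12579509, -0.76772174,  0.50779016]), 'ft_torque': array([ 0.00035809,  0.00345977, -0.02152764]), 'grip_force': 0.0, 'grip_width': 1.0025527371035776} 0.1473
scene [[484.7523884172206, 0.0, 320.321693873497], [0.0, 484.7523884172206, 197.78346838657373], [0.0, 0.0, 1.0]] [-0.16386308 -0.56565361  0.89012395] [[0.665, -0.482, 0.571], [-0.747, -0.451, 0.488], [0.022, -0.751, -0.66]]
top [[401.54942368636335, 0.0, 319.03605165009657], [0.0, 401.54942368636335, 204.31460398005115], [0.0, 0.0, 1.0]] [ 0.41303107 -0.0324433   1.32649981] [[0.024, -0.998, 0.066], [-1.0, -0.024, 0.007], [-0.005, -0.066, -0.998]]
```

View pics/top0.png

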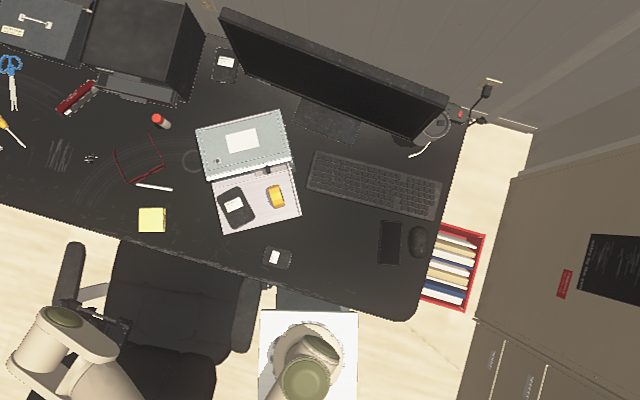

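View pics/scene0.png

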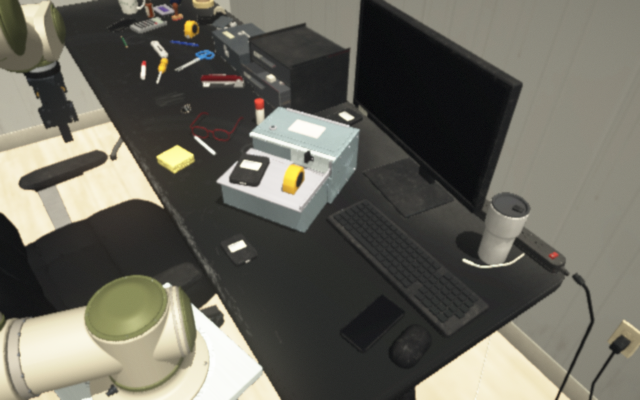

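Top view: the box has its roof at about (244,140) and its tray at (255,200). The candidates for the drive are the black slab on the tray at (237,206), a smaller one on the table at (277,257) and another behind at (224,64). The slab on the tray fits because it is the largest and lies on the tray's left half. The yellow tape measure is at (276,196), the shutter tab near (265,169), the keyboard at (372,184), the phone at (390,243) and the mouse at (417,241). Next I measure these and confirm the drive in a crop.

```bash
python3 - <<'E'
from h import *
z=np.load('top0.npz'); im,d,K,p,A=[z[k] for k in('im','d','K','p','A')]
P=cloud(d,K,p,A); np.save('P.npy',P)
X,Y,Z=P[...,0],P[...,1],P[...,2]
print('table z',np.median(Z[215:225,100:130]),'tray',np.median(Z[180:186,250:258]),'roof',np.median(Z[160:166,210:225]))
reg=np.zeros(Z.shape,bool); reg[100:240,185:310]=1
hsv=cv2.cvtColor(im,cv2.COLOR_RGB2HSV)
def rect(m,name,zz=None):
    n,l,s,c=cv2.connectedComponentsWithStats(m.astype(np.uint8)); k=1+np.argmax(s[1:,4]); m=l==k
    v,u=np.nonzero(m); zz=np.median(Z[m]) if zz is None else zz
    q=np.array([ray(a,b,zz,K,p,A)[:2] for a,b in zip(u,v)])
    h=cv2.convexHull((q*1000).astype(np.float32)); r=cv2.minAreaRect(h)
    print(name,s[k].tolist(),'z',round(float(np.median(Z[m])),4),'c',np.round(r[0],1),'size',np.round(r[1],1),'ang',round(r[2],2)); print(np.round(cv2.boxPoints(r)).tolist())
rect(reg&(abs(Z-.146)<.012),'roof',.146)
rect(reg&(abs(Z-.095)<.03)&(np.arange(400)[:,None]>160),'tray',.095)
rect(reg&(hsv[...,0]>15)&(hsv[...,0]<32)&(hsv[...,1]>150),'tape yellow')
dk=im.max(2)<60
rect(reg&dk&(Z>.1)&(np.arange(640)<262)&(np.arange(400)[:,None]>180),'drive',.111)
rect(reg&dk&(Z>.1)&(np.arange(640)>255)&(np.arange(400)[:,None]<182),'tab',.148)
rect((abs(Z-.009)<.02)&dk&(np.arange(640)>375)&(np.arange(640)<403)&(np.arange(400)[:,None]>218)&(np.arange(400)[:,None]<268),'phone')
save('crop0.png',cv2.resize(im[100:280,180:320],None,fx=4.2,fy=3.3*1,interpolation=cv2.INTER_CUBIC)) if 0 else save('crop0.png',cv2.resize(im[150:275,180:320],None,fx=4.5,fy=4.5,interpolation=cv2.INTER_CUBIC))
E
```

```text
table z 0.00050618588075102 tray 0.09478738289096877 roof 0.14737529968040408
roof [196, 109, 98, 73, 4690] z 0.1463 c [654.3 201.8] size [180.8 260.6] ang 15.34
[[533.0, 304.0], [602.0, 52.0], [776.0, 100.0], [707.0, 351.0]]
tray [212, 161, 90, 74, 4132] z 0.0963 c [511.9 163. ] size [172.8 260.4] ang 15.44
[[394.0, 266.0], [463.0, 15.0], [630.0, 61.0], [560.0, 312.0]]
tape yellow [269, 185, 15, 23, 91] z 0.1412 c [513.3 104.7] size [65.1 31.8] ang 20.1
[[477.0, 109.0], [488.0, 79.0], [549.0, 101.0], [538.0, 131.0]]
drive [241, 191, 1, 1, 1] z 0.107 c [528.4 214.2] size [0. 0.] ang 0.0
[[528.0, 214.0], [528.0, 214.0], [528.0, 214.0], [528.0, 214.0]]
tab [265, 166, 5, 2, 5] z 0.1469 c [600.6 132.6] size [ 2.2 12.2] ang 15.52
[[598.0, 138.0], [601.0, 126.0], [603.0, 127.0], [600.0, 139.0]]
phone [376, 219, 27, 46, 981] z 0.0082 c [ 384.4 -255.8] size [146.5  85.1] ang 1.39
[[310.0, -215.0], [312.0, -300.0], [459.0, -297.0], [457.0, -211.0]]
```

View pics/crop0.png

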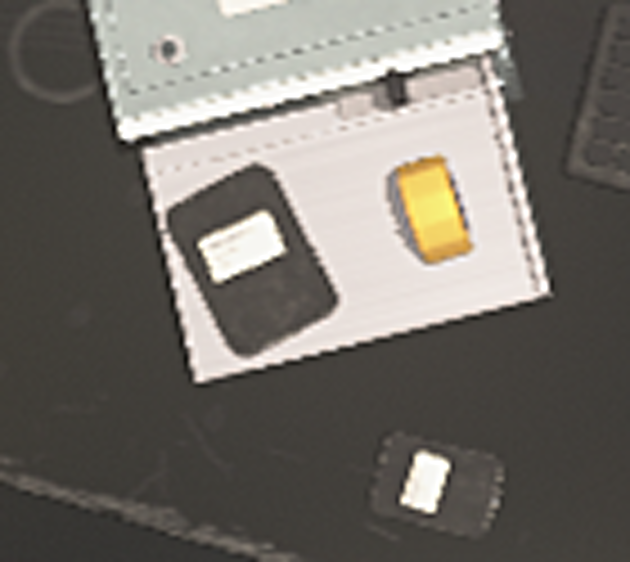

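The crop confirms it: the big black slab with a label on the tray's left half is the drive (crop (255,260)). The small one at crop (437,485) is a decoy on the table. The tape measure is at crop (432,210) and the tab at crop (398,88).

```bash
cat >> h.py <<'E'
TH=np.radians(15.35); O=np.array([.598,.1866])
def box(q): 
    q=np.asarray(q,float)-O; return np.stack([q[...,0]*np.cos(TH)+q[...,1]*np.sin(TH),-q[...,0]*np.sin(TH)+q[...,1]*np.cos(TH)],-1)
def world(b):
    x,y=b; return O+np.array([x*np.cos(TH)-y*np.sin(TH),x*np.sin(TH)+y*np.cos(TH)])
def rectm(m,zz,K,p,A,name):
    n,l,s,c=cv2.connectedComponentsWithStats(m.astype(np.uint8)); k=1+np.argmax(s[1:,4]); v,u=np.nonzero(l==k)
    q=np.array([box(ray(a,b,zz,K,p,A)[:2]) for a,b in zip(u,v)])*1000
    r=cv2.minAreaRect(q.astype(np.float32)); print(name,s[k].tolist(),'boxframe c',np.round(r[0],1),'size',np.round(r[1],1),'ang',round(r[2],1)); print(np.round(cv2.boxPoints(r)).tolist()); return l==k
E
python3 - <<'E'
from h import *
for n in('top','scene'):
    z=np.load(n+'0.npz'); im,d,K,p,A=[z[k] for k in('im','d','K','p','A')]
    P=cloud(d,K,p,A); b=box(P[...,:2])*1000; Z=P[...,2]*1000
    hsv=cv2.cvtColor(im,cv2.COLOR_RGB2HSV)
    inb=(b[...,0]>-185)&(b[...,0]<-15)&(abs(b[...,1])<135)
    rectm(inb&(Z>100)&(b[...,1]>-20)&(Z<125)&(b[...,0]<-15),.111,K,p,A,n+' drive')
    m=inb&(Z>130)&(b[...,0]<-40)
    rectm(inb&(Z>148)&(b[...,0]<-40),.155,K,p,A,n+' tape top')
    q=b[m]; print('tape cloud',q.min(0),q.max(0),Z[m].max(),m.sum())
    t=(b[...,0]>-45)&(b[...,0]<-6)&(Z>105)&(im.max(2)<75)&(abs(b[...,1])<130)
    print('tab',t.sum(),np.percentile(b[t],[2,50,98],axis=0).round(),Z[t].max())
    t=(b[...,0]>-45)&(b[...,0]<-12)&(Z>138)&(abs(b[...,1])<130)
    print('tab2',t.sum(),np.percentile(b[t],[2,50,98],axis=0).round(),np.argwhere(t)[:,::-1].mean(0))
    for k in('keyb',): pass
E
```

```text
top drive [217, 186, 39, 44, 1006] boxframe c [-104.5   72.6] size [116.9  84. ] ang 11.9
[[-170.0, 102.0], [-153.0, 19.0], [-39.0, 44.0], [-56.0, 126.0]]
top tape top [269, 188, 14, 16, 139] boxframe c [-102.   -58.4] size [42.  31.5] ang 4.7
[[-124.0, -44.0], [-122.0, -76.0], [-80.0, -72.0], [-82.0, -41.0]]
tape cloud [-134.58668348  -75.46661883] [-71.28790113 -38.86101865] 159.18979358590946 239
tab 28 [[-44. -62.]
 [-13. -50.]
 [-10.  91.]] 153.70965377953038
tab2 34 [[ -31. -129.]
 [ -21.  -54.]
 [ -13.   92.]] [269.08823529 168.85294118]
scene drive [229, 153, 41, 33, 925] boxframe c [-114.   68.] size [126.6  83.4] ang 14.7
[[-186.0, 92.0], [-165.0, 12.0], [-42.0, 44.0], [-63.0, 124.0]]
scene tape top [285, 164, 17, 11, 113] boxframe c [-111.8  -61.5] size [39.7 32.8] ang 6.9
[[-133.0, -48.0], [-130.0, -80.0], [-90.0, -75.0], [-94.0, -43.0]]
tape cloud [-136.34802725  -77.78837995] [-74.89115703 -42.34480846] 155.21536975143945 283
tab 50 [[-35. -59.]
 [-29. -57.]
 [-14. -52.]] 149.48969491946806
tab2 129 [[ -34. -128.]
 [ -15.  -49.]
 [ -12.  122.]] [297.58914729 149.20155039]
```

```bash
cat >> h.py <<'E'
def mv(xy,gz,yaw=None):
    """shift in tool axes (cm) & turn (rad) to bring the grasp point to box-frame/world xy, height gz, tool y at world angle yaw (deg)"""
    s=ctrl.state(); Q=Rm(s['orientation']); t=np.r_[xy,gz+ctrl.grip_point_offset]
    y=np.degrees(np.arctan2(Q[1,1],Q[0,1])); f=0 if yaw is None else -((yaw-y+180)%360-180)
    print('t',round(s['time'],2),'shift',(Q.T@(t-s['ee_pos'])*100).round(2),'turn',round(np.radians(f),3),'yaw',round(y,1),'F',s['contact_force'].round(1))
def at():
    s=ctrl.state(); Q=Rm(s['orientation']); g=s['ee_pos']+Q[:,2]*ctrl.grip_point_offset
    print('gp box',(box(g[:2])*1000).round(1),'z',(g[2]*1000).round(1),'yaw',np.degrees(np.arctan2(Q[1,1],Q[0,1])).round(1),'q',s['q'].round(2))
E
python3 - <<'E'
from h import *
z=np.load('top0.npz'); K,p,A=[z[k] for k in('K','p','A')]
for u,v in((316,150),(441,187),(430,219),(306,185)): w=ray(u,v,.02,K,p,A); print('kb',w[:2].round(3),box(w[:2]).round(3))
w=world((-.105,-.059)); print('tape',w); mv(w,.25,110); at()
E
```

```text
kb [ 0.678 -0.009] [ 0.026 -0.21 ]
kb [ 0.566 -0.42 ] [-0.192 -0.577]
kb [ 0.46  -0.385] [-0.284 -0.515]
kb [0.562 0.021] [-0.079 -0.151]
tape [0.51236385 0.10190968]
t 0.1 shift [-45.59 -29.49   0.72] turn -0.663 yaw 72.0 F [-0.8 -0.8  0. ]
gp box [-324.   437.7] z 256.9 yaw 72.0 q [ 1.04  0.38  1.3  -0.    1.46 -0.22]
```

Request:
{"name": "apply_moves", "arguments": {"series": [[[-4, -2.6, 0], -0.1], [[-8.5, -5.5, 0], -0.2], [[-13, -8.5, 0], -0.3], [[-17.5, -11.5, 0], -0.4], [[-22, -14.5, 0], -0.5], [[-26.5, -17.2, 0], -0.6], [[-31, -20, 0], -0.66], [[-35, -22.7, 0], -0.66], [[-39, -25.3, 0], -0.66], [[-42.5, -27.5, 0], -0.66]], "hand": 70}}

```text
time: 1.1
ee_pos: [0.4846, 0.135, 0.4046]
orientation: [-0.0, -0.172, 0.985, 0.0]
contact_force: [0.2, 0.5, -0.1]
grip_width: 0.728
grip_force: 0.0
```

```bash
python3 - <<'E'
from h import *
im,d,K,p,A=cam('wrist'); save('w1.png',im); np.savez('w1.npz',im=im,d=d,K=K,p=p,A=A)
P=cloud(d,K,p,A); b=box(P[...,:2])*1000; Z=P[...,2]*1000
m=(b[...,0]>-185)&(b[...,0]<-42)&(b[...,1]>-108)&(b[...,1]<0)&(Z>145)&(Z<165)
if m.sum()>50: rectm(m,.155,K,p,A,'tape')
mv(world((-.105,-.059)),.133,110); at(); print(ctrl.state()['grip_width'])
E
```

```text
tape [261, 192, 39, 46, 1558] boxframe c [-106.5  -56.5] size [42.6 33.2] ang 4.5
[[-129.0, -42.0], [-126.0, -75.0], [-84.0, -71.0], [-87.0, -38.0]]
t 1.15 shift [-1.28 -3.45 12.4 ] turn -0.008 yaw 109.6 F [ 3.  -4.2 -0.1]
gp box [-120.3  -25.5] z 256.9 yaw 109.6 q [ 0.03  0.3   1.42 -0.    1.42 -1.89]
0.7208976377725016
```

View pics/w1.png

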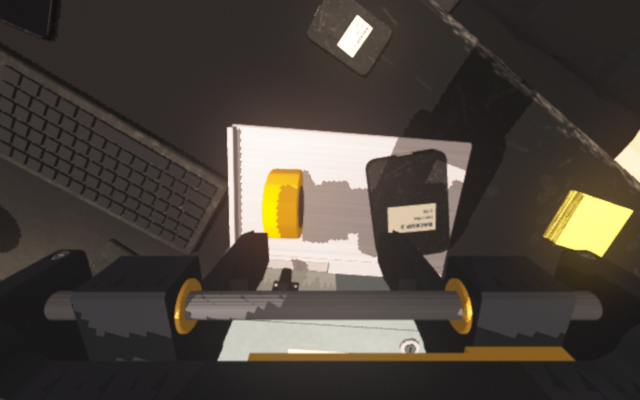

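Wrist view: tape at (283,203), drive at (410,205), tab at (287,280). The tape's position agrees with the top view to about 2 mm. I'm descending on it now.

Request:
{"name": "apply_moves", "arguments": {"series": [[[-0.6, -1.7, 0], 0], [[-1.3, -3.3, 1], 0], [[-1.3, -3.3, 4], 0], [[-1.3, -3.3, 7], 0], [[-1.3, -3.3, 9.5], 0], [[-1.3, -3.3, 11], 0], [[-1.3, -3.3, 12], 0], [[-1.3, -3.3, 12.4], 0], [[-1.3, -3.3, 12.4], 0], [[-1.3, -3.3, 12.4], 0]]}}

```text
time: 2.15
ee_pos: [0.5072, 0.1104, 0.2814]
orientation: [0.001, -0.172, 0.985, -0.0]
contact_force: [-0.6, 0.1, 0.6]
grip_width: 0.725
grip_force: 0.0
```

Request:
{"name": "apply_moves", "arguments": {"series": [[[0, 0, 0], 0], [[0, 0, 0], 0], [[0, 0, 0], 0], [[0, 0, 0], 0], [[0, 0, 0], 0], [[0, 0, 0], 0], [[0, 0, -0.5], 0], [[0, 0, -2], 0], [[0, 0, -4], 0], [[0, 0, -6], 0]], "hand": 255, "force": 20}}

```text
time: 3.15
ee_pos: [0.5068, 0.1105, 0.3411]
orientation: [-0.001, -0.172, 0.985, 0.0]
contact_force: [-0.6, -0.0, -1.2]
grip_width: 0.364
grip_force: 20.0
```

```bash
python3 - <<'E'
from h import *
at(); mv((.445,-.09),.193); mv((.445,-.09),.042)
E
```

```text
gp box [-108.3  -49.1] z 193.8 yaw 109.8 q [-0.01  0.38  1.49  0.    1.27 -1.93]
t 3.15 shift [ 12.62 -16.76   0.09] turn 0.0 yaw 109.8 F [-0.6 -0.  -1.2]
t 3.15 shift [ 12.6  -16.78  15.19] turn 0.0 yaw 109.8 F [-0.6 -0.  -1.2]
```

Request:
{"name": "apply_moves", "arguments": {"series": [[[0.8, -1.2, 0], 0], [[2.5, -3.3, 0], 0], [[4.4, -5.8, 0], 0], [[6.4, -8.5, 0], 0], [[8.4, -11.2, 0], 0], [[10.2, -13.6, 0], 0], [[11.6, -15.4, 0], 0], [[12.4, -16.5, 0], 0], [[12.6, -16.8, 0], 0], [[12.6, -16.8, 0], 0]]}}

```text
time: 4.15
ee_pos: [0.4452, -0.0908, 0.3401]
orientation: [-0.001, -0.172, 0.985, 0.0]
contact_force: [0.4, 0.9, -1.1]
grip_width: 0.364
grip_force: 20.0
```

Request:
{"name": "apply_moves", "arguments": {"series": [[[0, 0, 1], 0], [[0, 0, 3], 0], [[0, 0, 6], 0], [[0, 0, 9], 0], [[0, 0, 11.5], 0], [[0, 0, 13.3], 0], [[0, 0, 14.4], 0], [[0, 0, 15], 0], [[0, 0, 15.2], 0], [[0, 0, 15.2], 0]]}}

```text
time: 5.15
ee_pos: [0.4456, -0.0902, 0.1887]
orientation: [-0.0, -0.172, 0.985, 0.0]
contact_force: [0.6, -0.3, -2.1]
grip_width: 0.361
grip_force: 20.0
```

```bash
python3 - <<'E'
from h import *
im,d,K,p,A=cam('scene'); save('s1.png',cv2.resize(im[150:390,200:520],None,fx=2.2,fy=2.2))
at(); mv((.445,-.09),.041)
E
```

```text
gp box [-220.1 -226.7] z 41.7 yaw 109.9 q [-0.46  0.52  1.85  0.    0.77 -2.38]
t 5.2 shift [0.06 0.05 0.07] turn 0.0 yaw 109.9 F [ 0.9  0.6 -1.7]
```

View pics/s1.png

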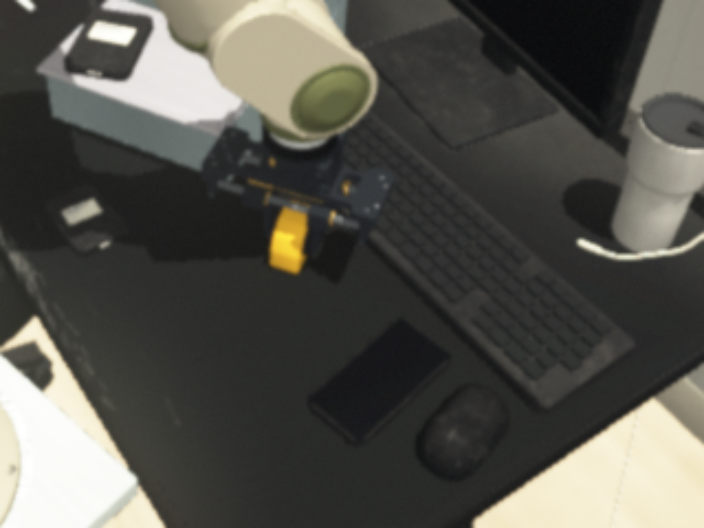

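The tape hangs upright at (288,240), just above clear table. I'll lower it the last millimetres and release.

Request:
{"name": "apply_moves", "arguments": {"series": [[[0, 0, 0.05], 0], [[0, 0, 0.1], 0], [[0, 0, 0.15], 0], [[0, 0, 0.2], 0], [[0, 0, 0.25], 0], [[0, 0, 0.25], 0], [[0, 0, 0.25], 0], [[0, 0, 0.25], 0], [[0, 0, 0.25], 0], [[0, 0, 0.25], 0]]}}

```text
time: 6.2
ee_pos: [0.4456, -0.0905, 0.1863]
orientation: [0.0, -0.172, 0.985, -0.0]
contact_force: [0.0, -0.7, -1.7]
grip_width: 0.365
grip_force: 20.0
```

Request:
{"name": "apply_moves", "arguments": {"series": [[[0, 0, 0.05], 0], [[0, 0, 0.1], 0], [[0, 0, 0.15], 0], [[0, 0, 0.2], 0], [[0, 0, 0.2], 0], [[0, 0, 0.2], 0], [[0, 0, 0.2], 0], [[0, 0, 0.2], 0], [[0, 0, 0.2], 0], [[0, 0, 0.2], 0]]}}

```text
time: 7.2
ee_pos: [0.4456, -0.0905, 0.1857]
orientation: [0.001, -0.172, 0.985, -0.001]
contact_force: [-5.7, -0.2, 21.6]
grip_width: 0.358
grip_force: 20.0
```

Contact. Releasing with a small opening, then rising.

Request:
{"name": "apply_moves", "arguments": {"series": [[[0, 0, -0.1], 0], [[0, 0, -0.1], 0], [[0, 0, -0.1], 0], [[0, 0, -0.1], 0], [[0, 0, -0.5], 0], [[0, 0, -2], 0], [[0, 0, -5], 0], [[0, 0, -9], 0], [[0, 0, -13], 0], [[0, 0, -17], 0]], "hand": 80}}

```text
time: 8.2
ee_pos: [0.4452, -0.0903, 0.3561]
orientation: [-0.0, -0.172, 0.985, 0.0]
contact_force: [0.9, 0.6, -0.2]
grip_width: 0.688
grip_force: 0.0
```

```bash
python3 - <<'E'
from h import *
at(); print(world((-.027,-.092))); mv(world((-.026,-.092)),.21,105.35); mv(world((-.026,-.092)),.145,105.35)
im,d,K,p,A=cam('wrist'); P=cloud(d,K,p,A); q=P[...,:2]; Z=P[...,2]
m=(abs(q[...,0]-.445)<.06)&(abs(q[...,1]+.09)<.06)&(Z>.02); print('tape top z',np.percentile(Z[m],95),m.sum(),np.median(q[m],0))
E
```

```text
gp box [-220.7 -226.5] z 208.8 yaw 109.8 q [-0.46  0.26  1.63 -0.    1.25 -2.38]
[0.59631693 0.09073464]
t 8.2 shift [-20.46  11.89  -0.12] turn 0.078 yaw 109.8 F [ 0.9  0.6 -0.2]
t 8.2 shift [-20.46  11.89   6.38] turn 0.078 yaw 109.8 F [ 0.9  0.6 -0.2]
tape top z 0.29423713277010694 62438 [ 0.42325426 -0.08909394]
```

Request:
{"name": "apply_moves", "arguments": {"series": [[[-2, 1.2, 0], 0.02], [[-5, 2.9, 0], 0.04], [[-8.5, 4.9, 0], 0.06], [[-12, 7, 0], 0.08], [[-15.5, 9, 0], 0.08], [[-18.5, 10.8, 0], 0.08], [[-20.5, 11.9, 0], 0.08], [[-20.5, 11.9, 0], 0.08], [[-20.5, 11.9, 0], 0.08], [[-20.5, 11.9, 0], 0.08]], "hand": 255}}

```text
time: 9.25
ee_pos: [0.5975, 0.0903, 0.3542]
orientation: [-0.0, -0.132, 0.991, -0.0]
contact_force: [-0.3, 0.3, 0.3]
grip_width: 0.004
grip_force: 0.0
```

```bash
python3 - <<'E'
from h import *
s=ctrl.state(); at(); mv(world((-.026,-.092)),.145,105.35)
im,d,K,p,A=cam('top'); np.savez('t2.npz',im=im,d=d,K=K,p=p,A=A)
P=cloud(d,K,p,A); q=P[...,:2]; Z=P[...,2]
m=(abs(q[...,0]-.445)<.06)&(abs(q[...,1]+.09)<.06)&(Z>.03); print('tape top z',np.percentile(Z[m],[50,95]),m.sum(),np.median(q[m],0))
im,d,K,p,A=cam('scene'); save('s2.png',cv2.resize(im[80:320,200:480],None,fx=2.2,fy=2.2))
E
```

```text
gp box [-26.  -92.7] z 206.9 yaw 105.2 q [-0.05  0.51  1.22 -0.    1.41 -1.88]
t 9.25 shift [0.   0.07 6.19] turn -0.002 yaw 105.2 F [-0.3  0.3  0.3]
tape top z [1.32649981 1.32649981] 1191 [ 0.41303107 -0.0324433 ]
```

View pics/s2.png

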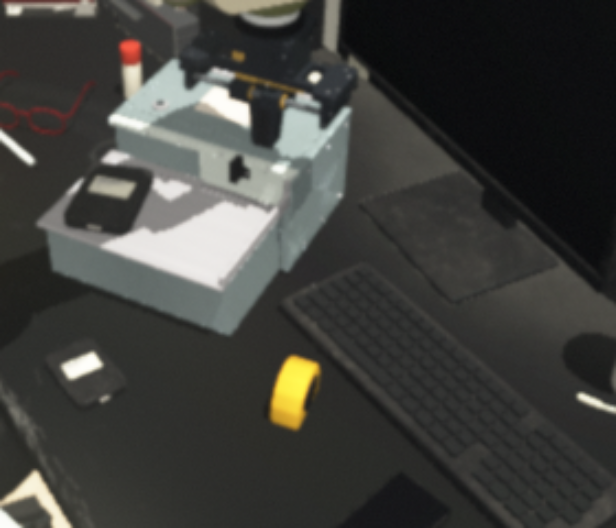

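The tape stands upright at (295,392), clear of the box and keyboard. The closed fingers are to the right of the tab at (238,168). I'll lower them and push left.

Request:
{"name": "apply_moves", "arguments": {"series": [[[0, 0, 1], 0], [[0, 0, 2.5], 0], [[0, 0, 4.2], 0], [[0, 0, 5.6], 0], [[0, 0, 6.2], 0], [[0, 0, 6.2], 0], [[0, 0.4, 6.2], 0], [[0, 0.8, 6.2], 0], [[0, 1.2, 6.2], 0], [[0, 1.6, 6.2], 0]]}}

```text
time: 10.35
ee_pos: [0.5937, 0.107, 0.2927]
orientation: [0.0, -0.133, 0.991, -0.0]
contact_force: [-0.7, 0.9, -0.0]
grip_width: 0.004
grip_force: 0.0
```

Request:
{"name": "apply_moves", "arguments": {"series": [[[0, 0.8, 0], 0], [[0, 1.6, 0], 0], [[0, 2.4, 0], 0], [[0, 3.2, 0], 0], [[0, 4, 0], 0], [[0, 4.8, 0], 0], [[0, 5.6, 0], 0], [[0, 6.4, 0], 0], [[0, 7, 0], 0], [[0, 7.2, 0], 0]]}}

```text
time: 11.35
ee_pos: [0.5747, 0.1766, 0.2922]
orientation: [0.0, -0.133, 0.991, 0.0]
contact_force: [0.1, -1.0, 1.1]
grip_width: 0.002
grip_force: 0.8
```

```bash
python3 - <<'E'
from h import *
at(); print(ctrl.state()['contact_force'])
im,d,K,p,A=cam('wrist'); save('w2.png',im)
E
```

```text
gp box [-25.1  -3.4] z 144.9 yaw 105.3 q [ 0.1   0.57  1.32  0.    1.25 -1.74]
[ 0.09412943 -0.98486689  1.14840012]
```

View pics/w2.png

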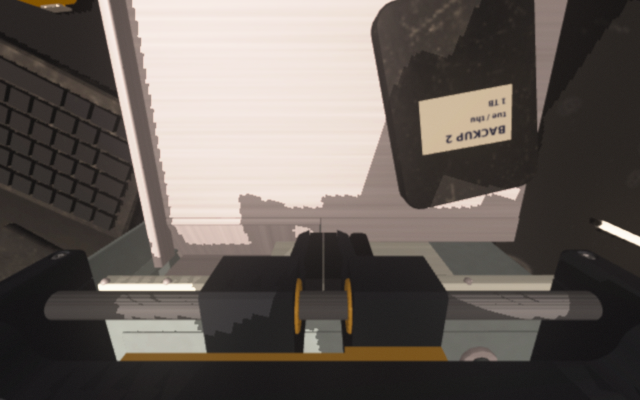

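The tab, at (360,245), is riding against the fingers. I'll keep pushing to the stop.

Request:
{"name": "apply_moves", "arguments": {"series": [[[0, 0.4, 0], 0], [[0, 0.8, 0], 0], [[0, 1.2, 0], 0], [[0, 1.5, 0], 0], [[0, 1.8, 0], 0], [[0, 2.1, 0], 0], [[0, 2.3, 0], 0], [[0, 2.5, 0], 0], [[0, 2.6, 0], 0], [[0, 2.7, 0], 0]]}}

```text
time: 12.4
ee_pos: [0.5677, 0.202, 0.2922]
orientation: [-0.0, -0.133, 0.991, -0.0]
contact_force: [1.3, -1.4, -1.1]
grip_width: 0.006
grip_force: 0.7
```

Request:
{"name": "apply_moves", "arguments": {"series": [[[0, 0.1, 0], 0], [[0, 0.2, 0], 0], [[0, 0.3, 0], 0], [[0, 0.4, 0], 0], [[0, 0.5, 0], 0], [[0, 0.6, 0], 0], [[0, 0.6, 0], 0], [[0, 0.6, 0], 0], [[0, 0.6, 0], 0], [[0, 0.6, 0], 0]]}}

```text
time: 13.4
ee_pos: [0.5662, 0.2079, 0.2924]
orientation: [0.0, -0.133, 0.991, 0.0]
contact_force: [0.1, 0.7, 0.1]
grip_width: 0.006
grip_force: 0.0
```

```bash
python3 - <<'E'
from h import *
at()
E
```

```text
gp box [-24.9  29. ] z 145.1 yaw 105.3 q [ 0.16  0.57  1.31  0.    1.26 -1.68]
```

Request:
{"name": "apply_moves", "arguments": {"series": [[[0, 0.1, 0], 0], [[0, 0.2, 0], 0], [[0, 0.3, 0], 0], [[0, 0.4, 0], 0], [[0, 0.5, 0], 0], [[0, 0.5, 0], 0], [[0, 0.5, 0], 0], [[0, 0.5, 0], 0], [[0, 0.5, 0], 0], [[0, 0.5, 0], 0]]}}

```text
time: 14.4
ee_pos: [0.5653, 0.2116, 0.2924]
orientation: [0.0, -0.132, 0.991, -0.001]
contact_force: [1.6, -9.0, 0.5]
grip_width: 0.007
grip_force: 4.6
```

Request:
{"name": "apply_moves", "arguments": {"series": [[[0, 0.1, 0], 0], [[0, 0.2, 0], 0], [[0, 0.3, 0], 0], [[0, 0.4, 0], 0], [[0, 0.4, 0], 0], [[0, 0.4, 0], 0], [[0, 0.4, 0], 0], [[0, 0.4, 0], 0], [[0, 0.4, 0], 0], [[0, 0.4, 0], 0]]}}

```text
time: 15.4
ee_pos: [0.5651, 0.213, 0.2925]
orientation: [0.0, -0.132, 0.991, -0.004]
contact_force: [4.7, -26.8, 1.7]
grip_width: 0.005
grip_force: 13.6
```

```bash
python3 - <<'E'
from h import *
at()
im,d,K,p,A=cam('wrist'); P=cloud(d,K,p,A); b=box(P[...,:2])*1000; Z=P[...,2]*1000
t=(b[...,0]>-38)&(b[...,0]<-13)&(Z>115)&(Z<152)&(b[...,1]>0)&(b[...,1]<110)
print(t.sum(),np.percentile(b[t],[2,10,50,90,98],axis=0).round() if t.any() else '')
im,d,K,p,A=cam('scene'); save('s3.png',cv2.resize(im[90:240,200:380],None,fx=3.8,fy=3.8))
E
```

```text
gp box [-24.9  32.8] z 145.2 yaw 105.1 q [ 0.17  0.57  1.31 -0.01  1.26 -1.67]
1738 [[-36.  19.]
 [-36.  22.]
 [-34.  36.]
 [-31.  53.]
 [-27.  56.]]
```

View pics/s3.png

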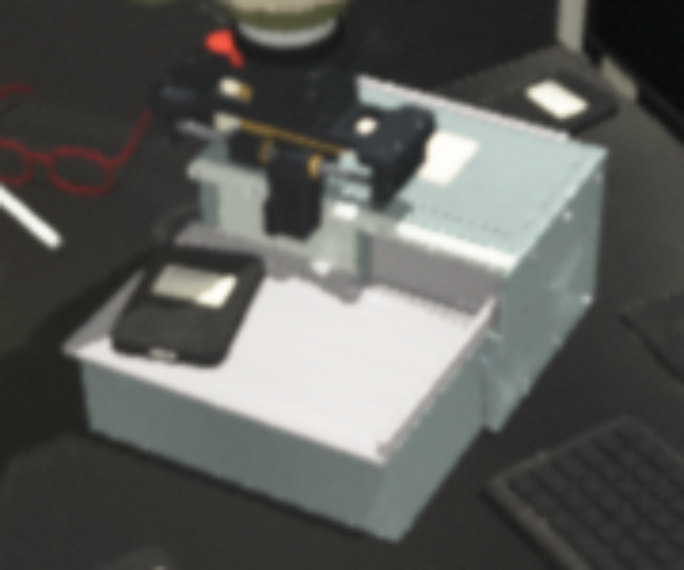

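The shutter is against its stop: 27 N, with the tab at about (285,205) and the whole mouth uncovered at right. Backing off, rising, and turning for the drive.

Request:
{"name": "apply_moves", "arguments": {"series": [[[0, -0.8, 0], 0], [[0, -1.5, 0], 0], [[0, -1.5, -2], 0], [[0, -1.5, -5], 0], [[0, -1.5, -9], 0.1], [[0, -1.5, -9], 0.25], [[0, -1.5, -9], 0.4], [[0, -1.5, -9], 0.55], [[0, -1.5, -9], 0.7], [[0, -1.5, -9], 0.85]], "hand": 0}}

```text
time: 16.5
ee_pos: [0.5676, 0.2023, 0.3822]
orientation: [-0.0, 0.29, 0.957, 0.0]
contact_force: [-0.7, -0.3, 0.0]
grip_width: 0.888
grip_force: 0.0
```

```bash
python3 - <<'E'
from h import *
at(); mv(world((-.104,.150)),.23,15.35)
im,d,K,p,A=cam('top'); P=cloud(d,K,p,A); b=box(P[...,:2])*1000; Z=P[...,2]*1000
m=(b[...,0]>-185)&(b[...,0]<-36)&(b[...,1]>0)&(b[...,1]<135)&(Z>100)&(Z<125)
rectm(m,.111,K,p,A,'drive')
E
```

```text
gp box [-25.2  23.3] z 234.9 yaw 56.2 q [ 0.15  0.49  1.18  0.    1.47 -0.84]
t 16.5 shift [14.75  2.34  0.5 ] turn 0.714 yaw 56.2 F [-0.7 -0.3  0. ]
drive [243, 206, 13, 19, 104] boxframe c [-142.1   38. ] size [30.1 57.6] ang 46.3
[[-173.0, 47.0], [-132.0, 7.0], [-111.0, 29.0], [-153.0, 69.0]]
```

Request:
{"name": "apply_moves", "arguments": {"series": [[[2, 0.3, 0], 0.14], [[5, 0.8, 0], 0.28], [[8, 1.3, 0], 0.42], [[11, 1.8, 0], 0.56], [[13.5, 2.2, 0], 0.7], [[14.7, 2.3, 0], 0.714], [[14.7, 2.3, 0], 0.714], [[14.7, 2.3, 0], 0.714], [[14.7, 2.3, 0], 0.714], [[14.7, 2.3, 0], 0.714]]}}

```text
time: 17.55
ee_pos: [0.4584, 0.3017, 0.3821]
orientation: [-0.0, 0.604, 0.797, -0.0]
contact_force: [-0.1, 0.1, -0.8]
grip_width: 1.003
grip_force: 0.0
```

```bash
python3 - <<'E'
from h import *
at(); mv(world((-.104,.150)),.120,15.35); print(ctrl.state()['grip_width'])
im,d,K,p,A=cam('wrist');P=cloud(d,K,p,A); b=box(P[...,:2])*1000; Z=P[...,2]*1000
m=(b[...,0]>-185)&(b[...,0]<-36)&(b[...,1]>0)&(b[...,1]<140)&(Z>102)&(Z<125)
rectm(m,.111,K,p,A,'drive')
E
```

```text
gp box [-104.2  148. ] z 234.8 yaw 15.6 q [0.37 0.4  1.34 0.   1.41 0.09]
t 17.55 shift [ 0.2   0.02 11.48] turn 0.005 yaw 15.6 F [-0.1  0.1 -0.8]
1.0033549001789808
drive [259, 213, 123, 77, 7348] boxframe c [-105.9   76.5] size [113.8  82.6] ang 14.2
[[-171.0, 103.0], [-151.0, 22.0], [-41.0, 50.0], [-61.0, 131.0]]
```

Request:
{"name": "apply_moves", "arguments": {"series": [[[0.2, 0, 1], 0], [[0.3, 0, 3], 0], [[0.3, 0, 5.5], 0], [[0.3, 0, 8], 0], [[0.3, 0, 10], 0], [[0.3, 0, 11], 0], [[0.3, 0, 11.4], 0], [[0.3, 0, 11.4], 0], [[0, 0, 11.4], 0], [[-0.4, 0, 11.4], 0]]}}

```text
time: 18.6
ee_pos: [0.459, 0.2982, 0.2691]
orientation: [0.0, 0.604, 0.797, 0.001]
contact_force: [0.4, -0.1, -0.0]
grip_width: 0.999
grip_force: 0.0
```

Request:
{"name": "apply_moves", "arguments": {"series": [[[-0.5, 0, 0], 0], [[-1, 0, 0], 0], [[-1.5, 0, 0], 0], [[-2.1, 0, 0], 0], [[-2.7, 0, 0], 0], [[-3.3, 0, 0], 0], [[-3.9, 0, 0], 0], [[-4.5, 0, 0], 0], [[-5, 0, 0], 0], [[-5.2, 0, 0], 0]]}}

```text
time: 19.6
ee_pos: [0.473, 0.2478, 0.2682]
orientation: [-0.0, 0.605, 0.797, -0.0]
contact_force: [-0.6, 1.2, 0.3]
grip_width: 0.999
grip_force: 0.6
```

```bash
python3 - <<'E'
from h import *
at(); print(ctrl.state()['contact_force'])
im,d,K,p,A=cam('wrist');P=cloud(d,K,p,A); b=box(P[...,:2])*1000; Z=P[...,2]*1000
m=(b[...,0]>-185)&(b[...,0]<-36)&(b[...,1]>-108)&(b[...,1]<140)&(Z>102)&(Z<117)
rectm(m,.111,K,p,A,'drive'); save('w3.png',im)
E
```

```text
gp box [-104.4   92.1] z 120.9 yaw 15.6 q [ 0.26  0.49  1.55  0.    1.1  -0.01]
[-0.55104731  1.19277658  0.31985386]
drive [210, 320, 189, 41, 6687] boxframe c [-115.3   32. ] size [113.  31.] ang 0.3
[[-172.0, 47.0], [-172.0, 16.0], [-59.0, 17.0], [-59.0, 48.0]]
```

View pics/w3.png

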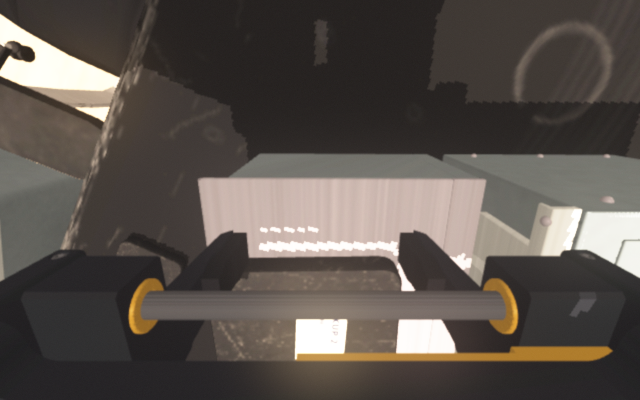

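The drive now lies square against both fingers at about (320,290). I'm pushing on into the lane.

Request:
{"name": "apply_moves", "arguments": {"series": [[[-0.4, 0, 0], 0], [[-1, 0, 0], 0], [[-1.7, 0, 0], 0], [[-2.5, 0, 0], 0], [[-3.3, 0, 0], 0], [[-4.1, 0, 0], 0], [[-4.9, 0, 0], 0], [[-5.6, 0, 0], 0], [[-6.1, 0, 0], 0], [[-6.4, 0, 0], 0]]}}

```text
time: 20.65
ee_pos: [0.4903, 0.1862, 0.2683]
orientation: [0.0, 0.604, 0.797, -0.0]
contact_force: [0.2, 0.8, -0.2]
grip_width: 1.0
grip_force: 0.3
```

Request:
{"name": "apply_moves", "arguments": {"series": [[[-0.4, 0, 0], 0], [[-0.9, 0, 0], 0], [[-1.5, 0, 0], 0], [[-2.1, 0, 0], 0], [[-2.7, 0, 0], 0], [[-3.2, 0, 0], 0], [[-3.6, 0, 0], 0], [[-3.9, 0, 0], 0], [[-4.1, 0, 0], 0], [[-4.2, 0, 0], 0]]}}

```text
time: 21.65
ee_pos: [0.5015, 0.1461, 0.2683]
orientation: [-0.0, 0.604, 0.797, 0.0]
contact_force: [-0.5, 0.3, -1.0]
grip_width: 1.0
grip_force: 0.3
```

Request:
{"name": "apply_moves", "arguments": {"series": [[[-0.1, 0, 0], 0], [[-0.2, 0, 0], 0], [[-0.3, 0, 0], 0], [[-0.4, 0, 0], 0], [[-0.5, 0, 0], 0], [[-0.5, 0, 0], 0], [[-0.5, 0, 0], 0], [[-0.5, 0, 0], 0], [[-0.5, 0, 0], 0], [[-0.5, 0, 0], 0]]}}

```text
time: 22.65
ee_pos: [0.5028, 0.1414, 0.2683]
orientation: [0.0, 0.604, 0.797, 0.0]
contact_force: [-0.1, 0.5, -0.6]
grip_width: 1.0
grip_force: 0.0
```

```bash
python3 - <<'E'
from h import *
at()
E
```

```text
gp box [-103.7  -18.4] z 121.0 yaw 15.6 q [ 0.05  0.48  1.58 -0.    1.09 -0.23]
```

Request:
{"name": "apply_moves", "arguments": {"series": [[[0.8, 0, 0], 0], [[2, 0, -0.5], 0], [[2, 0, -3], 0], [[2, 0, -7], 0], [[2, 0, -10], -0.14], [[2, 0, -10], -0.28], [[2, 0, -10], -0.42], [[2, 0, -10], -0.56], [[2, 0, -10], -0.7], [[2, 0, -10], -0.84]], "hand": 140}}

```text
time: 23.65
ee_pos: [0.497, 0.1616, 0.3687]
orientation: [0.0, 0.224, 0.975, 0.0]
contact_force: [1.0, -0.3, -0.2]
grip_width: 0.453
grip_force: 0.0
```

```bash
python3 - <<'E'
from h import *
at(); mv(world((-.196,-.068)),.22,105.35)
E
```

```text
gp box [-104.     2.6] z 221.4 yaw 64.1 q [ 0.09  0.36  1.44  0.    1.34 -1.03]
t 23.65 shift [  2.27 -11.37   0.13] turn -0.719 yaw 64.1 F [ 1.  -0.3 -0.2]
```

Request:
{"name": "apply_moves", "arguments": {"series": [[[0.4, -2, 0], -0.14], [[0.8, -4.5, 0], -0.28], [[1.3, -7, 0], -0.42], [[1.8, -9.2, 0], -0.56], [[2.2, -10.8, 0], -0.7], [[2.3, -11.4, 0], -0.72], [[2.3, -11.4, 0], -0.72], [[2.3, -11.4, 0], -0.72], [[2.3, -11.4, 0], -0.72], [[2.3, -11.4, 0], -0.72]]}}

```text
time: 24.65
ee_pos: [0.4266, 0.069, 0.3682]
orientation: [-0.0, -0.131, 0.991, 0.0]
contact_force: [-0.8, 0.2, -0.1]
grip_width: 0.449
grip_force: 0.0
```

```bash
python3 - <<'E'
from h import *
at(); mv(world((-.196,-.068)),.120,105.35)
for n in('wrist','scene'):
    im,d,K,p,A=cam(n);P=cloud(d,K,p,A); b=box(P[...,:2])*1000; Z=P[...,2]*1000
    m=(b[...,0]>-195)&(b[...,0]<-20)&(b[...,1]>-122)&(b[...,1]<20)&(Z>100)&(Z<117)&(im.max(2)<110)
    if m.sum()>100: rectm(m,.111,K,p,A,n+' drive')
save('s4.png',cv2.resize(im[90:240,200:380],None,fx=3.8,fy=3.8))
E
```

```text
gp box [-196.4  -68.1] z 220.9 yaw 105.0 q [-0.12  0.21  1.66  0.    1.27 -1.95]
t 24.65 shift [-4.000e-02  1.000e-02  1.009e+01] turn -0.005 yaw 105.0 F [-0.8  0.2 -0.1]
wrist drive [281, 217, 82, 37, 1372] boxframe c [-164.   -69.5] size [35.7 73.9] ang 11.8
[[-189.0, -37.0], [-174.0, -109.0], [-139.0, -102.0], [-154.0, -30.0]]
scene drive [272, 170, 46, 36, 701] boxframe c [-125.   -71.8] size [ 80.2 119.6] ang 89.7
[[-185.0, -112.0], [-65.0, -112.0], [-65.0, -32.0], [-185.0, -31.0]]
```

View pics/s4.png

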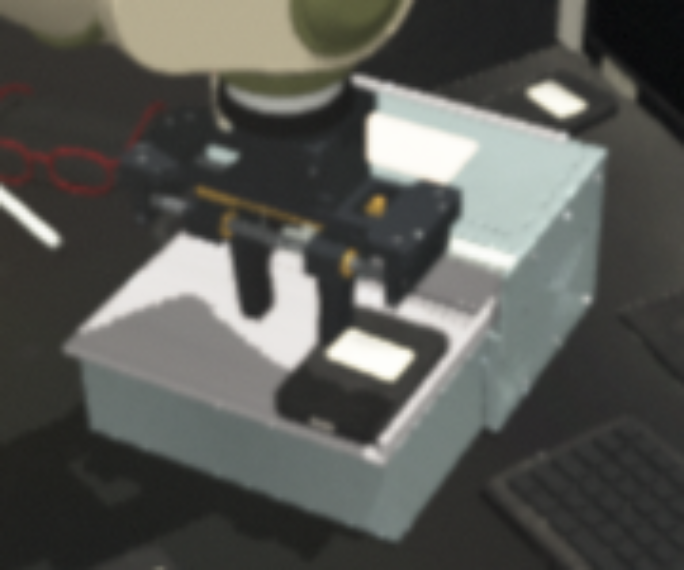

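The drive lies square in the lane, centred at (365,375) with its right side along the fence. Its front edge is near box x = -177, so I back off a bit further before descending.

Request:
{"name": "apply_moves", "arguments": {"series": [[[0.8, 0, 0], 0], [[1.6, -0.2, 1], 0], [[1.6, -0.2, 3.5], 0], [[1.6, -0.2, 6.5], 0], [[1.6, -0.2, 9], 0], [[1.6, -0.2, 10], 0], [[1.6, -0.2, 10], 0], [[1.2, -0.2, 10], 0], [[0.7, -0.2, 10], 0], [[0.2, -0.2, 10], 0]]}}

```text
time: 25.75
ee_pos: [0.4256, 0.0662, 0.269]
orientation: [0.001, -0.131, 0.991, -0.0]
contact_force: [0.5, 0.2, 1.0]
grip_width: 0.452
grip_force: 0.0
```

Request:
{"name": "apply_moves", "arguments": {"series": [[[-0.6, 0, 0], 0], [[-1.3, 0, 0], 0], [[-2.1, 0, 0], 0], [[-2.9, 0, 0], 0], [[-3.7, 0, 0], 0], [[-4.5, 0, 0], 0], [[-5.3, 0, 0], 0], [[-6, 0, 0], 0], [[-6.4, 0, 0], 0], [[-6.6, 0, 0], 0]]}}

```text
time: 26.75
ee_pos: [0.4891, 0.0833, 0.2682]
orientation: [-0.0, -0.131, 0.991, 0.0]
contact_force: [-0.5, -0.4, 1.1]
grip_width: 0.451
grip_force: 0.6
```

```bash
python3 - <<'E'
from h import *
at(); print(ctrl.state()['contact_force'])
im,d,K,p,A=cam('scene'); save('s5.png',cv2.resize(im[90:240,200:380],None,fx=3.8,fy=3.8))
E
```

```text
gp box [-132.3  -70.8] z 120.9 yaw 105.0 q [-0.07  0.44  1.65  0.    1.05 -1.9 ]
[-0.51654405 -0.37340732  1.1220294 ]
```

View pics/s5.png

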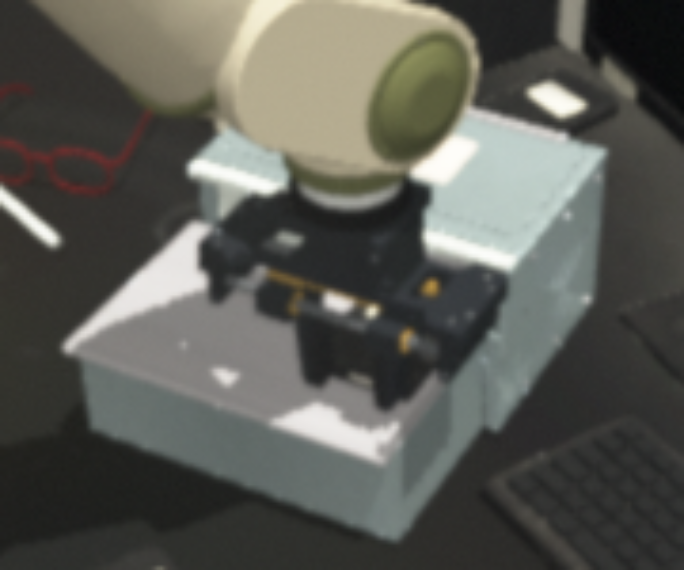

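The drive is being pushed straight. I've viewed 11 pictures, one over the limit of 10, so from here I check only by numbers.

Request:
{"name": "apply_moves", "arguments": {"series": [[[-0.5, 0, 0], 0], [[-1.2, 0, 0], 0], [[-2, 0, 0], 0], [[-2.8, 0, 0], 0], [[-3.6, 0, 0], 0], [[-4.4, 0, 0], 0], [[-5.2, 0, 0], 0], [[-5.9, 0, 0], 0], [[-6.4, 0, 0], 0], [[-6.6, 0, 0], 0]]}}

```text
time: 27.8
ee_pos: [0.553, 0.1004, 0.2681]
orientation: [0.0, -0.131, 0.991, -0.0]
contact_force: [-0.1, -0.4, 0.5]
grip_width: 0.451
grip_force: 0.0
```

Request:
{"name": "apply_moves", "arguments": {"series": [[[-0.4, 0, 0], 0], [[-0.8, 0, 0], 0], [[-1.2, 0, 0], 0], [[-1.6, 0, 0], 0], [[-2, 0, 0], 0], [[-2.4, 0, 0], 0], [[-2.8, 0, 0], 0], [[-3.1, 0, 0], 0], [[-3.2, 0, 0], 0], [[-3.2, 0, 0], 0]]}}

```text
time: 28.8
ee_pos: [0.5835, 0.1086, 0.2682]
orientation: [-0.0, -0.131, 0.991, 0.0]
contact_force: [-0.2, -0.2, -1.5]
grip_width: 0.448
grip_force: 0.0
```

```bash
python3 - <<'E'
from h import *
at(); print(ctrl.state()['contact_force'])
E
```

```text
gp box [-34.6 -71.3] z 120.9 yaw 105.0 q [-0.02  0.58  1.37 -0.    1.19 -1.85]
[-0.15320544 -0.22854205 -1.48048048]
```

Request:
{"name": "apply_moves", "arguments": {"series": [[[0.6, 0, 0], 0], [[1.8, 0, 0], 0], [[3, 0, -1], 0], [[5, 0, -3], 0], [[7.5, 0, -5], 0], [[10, 0, -7], 0], [[12.5, 0, -8], 0], [[14, 0, -8], 0], [[15, 0, -8], 0], [[15, 0, -8], 0]], "hand": 255}}

```text
time: 29.8
ee_pos: [0.4375, 0.0696, 0.3487]
orientation: [0.0, -0.131, 0.991, -0.0]
contact_force: [0.1, 0.2, -0.6]
grip_width: 0.005
grip_force: 0.0
```

```bash
python3 - <<'E'
from h import *
at()
im,d,K,p,A=cam('scene'); P=cloud(d,K,p,A); b=box(P[...,:2])*1000; Z=P[...,2]*1000
print('scene grid: x of first surface in mouth region by (z rows, y cols)')
for z0 in range(84,134,8):
    print(z0,[ (lambda m:(int(np.median(b[...,0][m])),int(m.sum()),int(np.median(im.max(2)[m]))) if m.sum()>2 else None)((abs(Z-z0)<4)&(abs(b[...,1]-y0)<8)&(b[...,0]>-24)&(b[...,0]<140)) for y0 in range(-104,0,16)])
m=(b[...,0]>-180)&(b[...,0]<-30)&(abs(b[...,1])<108)&(Z>102)&(Z<125); print('on tray px',m.sum(), b[m].mean(0) if m.any() else '')
t=(b[...,0]>-40)&(b[...,0]<-12)&(Z>120)&(Z<150)&(abs(b[...,1])<125)&(im.max(2)<80); print('tab',t.sum(),np.percentile(b[t],[5,50,95],axis=0).round() if t.any() else '')
E
```

```text
gp box [-185.7  -70.4] z 201.4 yaw 105.0 q [-0.11  0.25  1.67 -0.    1.22 -1.94]
scene grid: x of first surface in mouth region by (z rows, y cols)
84 [(2, 5, 160), (1, 17, 137), (2, 19, 131), None, None, (3, 4, 99), (2, 10, 117)]
92 [(1, 9, 176), (3, 15, 132), (3, 15, 133), None, None, None, (3, 14, 107)]
100 [(2, 10, 131), (3, 13, 132), None, None, None, None, None]
108 [(3, 16, 129), (3, 16, 132), (2, 4, 106), None, None, None, None]
116 [(3, 13, 138), (3, 9, 136), None, None, None, None, None]
124 [None, None, None, None, None, None, None]
132 [(-13, 4, 182), None, None, None, None, None, None]
on tray px 0 
tab 0
```

The flap is shut: its surface lies at box x ≈ 2–3 mm, right down to z = 84. The tray is empty, so the drive is inside. Now the shutter.

```bash
python3 - <<'E'
from h import *
mv(world((-.026,.098)),.215,105.35)
E
```

```text
t 29.85 shift [-15.79  16.95  -1.37] turn -0.006 yaw 105.0 F [ 0.4 -0.  -0.5]
```

Request:
{"name": "apply_moves", "arguments": {"series": [[[-1, 1, -1.4], 0], [[-3, 3.2, -1.4], 0], [[-5.5, 6, -1.4], 0], [[-8, 8.8, -1.4], 0], [[-10.5, 11.5, -1.4], 0], [[-13, 14, -1.4], 0], [[-15, 16, -1.4], 0], [[-15.8, 17, -1.4], 0], [[-15.8, 17, -1.4], 0], [[-15.8, 17, -1.4], 0]]}}

```text
time: 30.85
ee_pos: [0.5472, 0.2748, 0.3617]
orientation: [-0.0, -0.131, 0.991, -0.0]
contact_force: [0.6, -0.7, 0.1]
grip_width: 0.007
grip_force: 0.0
```

```bash
python3 - <<'E'
from h import *
at(); mv(world((-.026,.098)),.145,105.35)
im,d,K,p,A=cam('wrist'); P=cloud(d,K,p,A); b=box(P[...,:2])*1000; Z=P[...,2]*1000
t=(b[...,0]>-38)&(b[...,0]<-13)&(Z>120)&(Z<152)&(b[...,1]>20)&(b[...,1]<128)
print(t.sum(),np.percentile(b[t],[2,10,50,90,98],axis=0).round() if t.any() else '')
E
```

```text
gp box [-25.8  98.5] z 214.4 yaw 105.0 q [ 0.27  0.52  1.19 -0.    1.43 -1.56]
t 30.85 shift [ 0.03 -0.05  6.94] turn -0.005 yaw 105.0 F [ 0.6 -0.7  0.1]
619 [[-32.  47.]
 [-32.  49.]
 [-24.  54.]
 [-14.  58.]
 [-13.  75.]]
```

Tab at y ≈ 53. There is room for the fingers on its left.

Request:
{"name": "apply_moves", "arguments": {"series": [[[0, 0, 1], 0], [[0, 0, 3], 0], [[0, 0, 5], 0], [[0, 0, 6.5], 0], [[0, 0, 6.9], 0], [[0, 0, 6.9], 0], [[0, -0.5, 6.9], 0], [[0, -1, 6.9], 0], [[0, -1.5, 6.9], 0], [[0, -2, 6.9], 0]]}}

```text
time: 31.9
ee_pos: [0.5524, 0.255, 0.2937]
orientation: [0.0, -0.131, 0.991, 0.0]
contact_force: [0.2, -0.1, -0.8]
grip_width: 0.004
grip_force: 0.0
```

Request:
{"name": "apply_moves", "arguments": {"series": [[[0, -0.8, 0], 0], [[0, -1.6, 0], 0], [[0, -2.4, 0], 0], [[0, -3.2, 0], 0], [[0, -4, 0], 0], [[0, -4.8, 0], 0], [[0, -5.6, 0], 0], [[0, -6.4, 0], 0], [[0, -7.2, 0], 0], [[0, -7.6, 0], 0]]}}

```text
time: 32.9
ee_pos: [0.5722, 0.1813, 0.2932]
orientation: [-0.0, -0.13, 0.991, -0.0]
contact_force: [1.0, 1.3, 1.0]
grip_width: 0.003
grip_force: 0.8
```

Request:
{"name": "apply_moves", "arguments": {"series": [[[0, -0.5, 0], 0], [[0, -1, 0], 0], [[0, -1.5, 0], 0], [[0, -2, 0], 0], [[0, -2.3, 0], 0], [[0, -2.6, 0], 0], [[0, -2.8, 0], 0], [[0, -2.9, 0], 0], [[0, -3, 0], 0], [[0, -3, 0], 0]]}}

```text
time: 33.9
ee_pos: [0.5797, 0.1531, 0.2932]
orientation: [-0.0, -0.131, 0.991, -0.0]
contact_force: [0.1, 0.8, 1.3]
grip_width: 0.005
grip_force: 0.3
```

```bash
python3 - <<'E'
from h import *
at(); print(ctrl.state()['contact_force'])
E
```

```text
gp box [-26.5 -27.5] z 145.9 yaw 105.0 q [ 0.06  0.56  1.32 -0.    1.25 -1.77]
[0.11144971 0.8378389  1.26123988]
```

Request:
{"name": "apply_moves", "arguments": {"series": [[[0, -0.1, 0], 0], [[0, -0.2, 0], 0], [[0, -0.3, 0], 0], [[0, -0.4, 0], 0], [[0, -0.5, 0], 0], [[0, -0.6, 0], 0], [[0, -0.6, 0], 0], [[0, -0.6, 0], 0], [[0, -0.6, 0], 0], [[0, -0.6, 0], 0]]}}

```text
time: 34.9
ee_pos: [0.5813, 0.1473, 0.2933]
orientation: [-0.0, -0.131, 0.991, -0.0]
contact_force: [-1.1, -0.1, -0.2]
grip_width: 0.007
grip_force: 0.0
```

Request:
{"name": "apply_moves", "arguments": {"series": [[[0, -0.1, 0], 0], [[0, -0.2, 0], 0], [[0, -0.3, 0], 0], [[0, -0.4, 0], 0], [[0, -0.4, 0], 0], [[0, -0.4, 0], 0], [[0, -0.4, 0], 0], [[0, -0.4, 0], 0], [[0, -0.4, 0], 0], [[0, -0.4, 0], 0]]}}

```text
time: 35.9
ee_pos: [0.5823, 0.1435, 0.2932]
orientation: [-0.0, -0.131, 0.991, -0.0]
contact_force: [-0.6, 0.5, -1.0]
grip_width: 0.006
grip_force: 0.0
```

Request:
{"name": "apply_moves", "arguments": {"series": [[[0, -0.1, 0], 0], [[0, -0.2, 0], 0], [[0, -0.3, 0], 0], [[0, -0.4, 0], 0], [[0, -0.5, 0], 0], [[0, -0.5, 0], 0], [[0, -0.5, 0], 0], [[0, -0.5, 0], 0], [[0, -0.5, 0], 0], [[0, -0.5, 0], 0]]}}

```text
time: 36.9
ee_pos: [0.5828, 0.1412, 0.2933]
orientation: [-0.0, -0.132, 0.991, 0.003]
contact_force: [-2.7, 18.3, 1.6]
grip_width: 0.006
grip_force: 9.4
```

```bash
python3 - <<'E'
from h import *
at(); print(ctrl.state()['contact_force'])
E
```

```text
gp box [-26.6 -38.9] z 146.0 yaw 105.1 q [ 0.04  0.56  1.32  0.01  1.26 -1.8 ]
[-2.74409473 18.28927735  1.62769213]
```

Stop reached (18 N). The travel between the two stops fits 112 mm, with a plausible half finger width of about 15 mm. Withdrawing.

Request:
{"name": "apply_moves", "arguments": {"series": [[[0, 0.5, 0], 0], [[0, 1.5, 0], 0], [[0, 2, -1], 0], [[0, 2, -3], 0], [[0, 2, -6], 0], [[0, 4, -9], 0], [[0, 7, -11], 0], [[0, 11, -11], 0], [[0, 15, -11], 0], [[0, 19, -11], 0]]}}

```text
time: 37.9
ee_pos: [0.5336, 0.3235, 0.4044]
orientation: [0.001, -0.13, 0.991, -0.0]
contact_force: [0.8, -0.0, -1.2]
grip_width: 0.005
grip_force: 0.0
```

Request:
{"name": "apply_moves", "arguments": {"series": [[[2, 3, 0], 0], [[5, 6, 0], 0], [[8, 9, 0], 0], [[11, 12, 0], 0], [[13, 14, 0], 0], [[14, 15, 0], 0], [[14, 15, 0], 0], [[14, 15, 0], 0], [[14, 15, 0], 0], [[14, 15, 0], 0]]}}

```text
time: 38.9
ee_pos: [0.3613, 0.4302, 0.4031]
orientation: [-0.0, -0.13, 0.992, -0.0]
contact_force: [-0.3, -0.0, -0.0]
grip_width: 0.003
grip_force: 0.0
```

```bash
python3 - <<'E'
from h import *
at()
for n in('scene','top'):
    im,d,K,p,A=cam(n); P=cloud(d,K,p,A); b=box(P[...,:2])*1000; Z=P[...,2]*1000
    t=(b[...,0]>-40)&(b[...,0]<-12)&(Z>120)&(Z<153)&(abs(b[...,1])<120)&(im.max(2)<80); print(n,'tab',t.sum(),np.percentile(b[t],[5,50,95],axis=0).round() if t.any() else '')
    m=(b[...,0]>-170)&(b[...,0]<-40)&(abs(b[...,1])<105)&(Z>102)&(Z<160); print('on tray',m.sum())
    w=P[...,:2]; m=(abs(w[...,0]-.445)<.05)&(abs(w[...,1]+.09)<.05)&(Z>15)&(Z<100); print('tape',m.sum(),np.percentile(Z[m],[50,98]),np.percentile(w[m],[2,98],axis=0).round(3).tolist())
    o=np.load(n+'0.npz'); df=(abs(im.astype(int)-o['im']).max(2)>60).astype(np.uint8); k,l,s,c=cv2.connectedComponentsWithStats(df); print([x.tolist() for x in s[1:] if x[4]>60])
    if n=='scene':
        pl=(b[...,0]>-14)&(b[...,0]<6)&(Z>92)&(Z<128)
        for y0 in range(-112,10,12): q=pl&(abs(b[...,1]-y0)<6); print(y0,q.sum(),np.median(b[...,0][q]).round(1) if q.any() else '')
E
```

```text
gp box [-163.7  297.6] z 255.8 yaw 104.9 q [ 0.66  0.4   1.27 -0.    1.47 -1.17]
scene tab 54 [[-35. -66.]
 [-29. -64.]
 [-15. -58.]]
on tray 0
tape 452 [47.29664397 60.13014067] [[0.414, -0.114], [0.472, -0.078]]
[[0, 0, 27, 42, 869], [45, 1, 19, 41, 185], [53, 0, 38, 7, 152], [92, 0, 71, 51, 1954], [155, 4, 13, 11, 94], [32, 19, 17, 28, 223], [151, 41, 16, 43, 238], [0, 44, 79, 99, 3442], [129, 51, 26, 7, 109], [140, 60, 6, 20, 98], [0, 106, 7, 41, 129], [157, 148, 17, 17, 151], [0, 150, 95, 208, 5274], [229, 153, 41, 34, 832], [281, 164, 24, 31, 520], [323, 241, 23, 35, 512], [165, 286, 19, 12, 104], [172, 308, 15, 47, 464], [150, 318, 16, 30, 124], [20, 335, 88, 42, 1168], [4, 338, 107, 62, 1763], [172, 367, 18, 16, 80]]
-112 40 -9.5
-100 44 -9.6
-88 46 -9.8
-76 46 -10.1
-64 28 -11.1
-52 11 -8.9
-40 41 -10.5
-28 45 -9.8
-16 44 -9.8
-4 25 -8.8
8 34 -1.0
top tab 18 [[-30. -64.]
 [-21. -59.]
 [-13. -55.]]
on tray 8
tape 227 [53.07046607 62.49557622] [[0.419, -0.111], [0.482, -0.069]]
[[266, 184, 19, 25, 326], [216, 186, 39, 44, 832], [331, 209, 16, 22, 229], [139, 215, 27, 17, 243], [9, 216, 176, 184, 14302], [286, 324, 19, 12, 104], [259, 353, 9, 24, 115], [330, 354, 13, 24, 105], [230, 371, 43, 29, 278], [264, 379, 15, 21, 114], [181, 381, 12, 19, 78]]
```

The shutter covers the mouth from y = -112 to -4. The tab has gone from about 53 to about -60, so it is closed. The tray is empty, and the tape stands upright with its top at 60 mm. The only other changed pixels near table items, at the sticky note, look like the arm and its shadow.

```bash
python3 -c "
from plant import ctrl
print(ctrl.sign_off())"
```

```text
the job is handed in; nothing more can be done
None
```

The job is done and handed in at about 39 s: the tape measure stands upright to the right of the box, the drive went through the flap and the flap shut behind it, and the shutter is fully closed; I viewed 11 pictures, one over the limit of 10.

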